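# Spring check on a mirror tilt mount

## Robot

A 6-joint arm with a two-finger parallel gripper is mounted at the origin on the work surface. World frame = base frame: x ahead of the robot, y to its left, z up, the work surface at z = 0. Lengths are in m, angles in degrees, forces in N, time in s.
With the tool pointing down it reaches from about 0.35 to 0.775 m from the base axis. Payload 7.3 kg.
Tool frame: the origin (TCP) lies at the very end of the fingers, on their centre line; the grasp point (between the pads) lies 19 mm behind it; z points along the fingers, y is the direction in which the jaws open and shut (so a half turn about z gives the same grasp; the last joint's range is limited). The gripper opens to 92 mm and grips with 3 to 60 N. Pads are 19 mm wide; open, the fingers measure 130 mm over their backs; the gripper's body (75 mm by 190 mm) begins 47 mm behind the grasp point.
Start: joints at [55.119, 19.595, 87.324, -0, 73.075, -8.365], TCP at [0.234, 0.47, 0.227] pointing down, gripper open.
Joint ranges: [-145.02, 145.02], [-44.19, 115.74], [2.07, 154.8], [-57.11, 237.11], [16.16, 152.29], [-177.93, 177.93]. Speed limits (degrees/s): [147.25, 147.25, 180, 180, 180, 180].

## Interface

Orientations are given as [roll, pitch, yaw] about the fixed x, y, z axes, in that order (R = Rz(yaw) Ry(pitch) Rx(roll)).
In Python, from plant import move_pose, movel, move_j, command_gripper, hold, inverse_kinematics, camera, MotionError, finish_job, spot_in, regions_of, place_of, current_time_s, current_joint_positions, current_joint_velocities, current_joint_efforts, current_position, current_tcp_rot, current_wrist_force, current_ft_torque, current_opening gives the robot as it stands. Calls block until the motion is done:
- move_pose(position, orientation): joint-space move of the TCP to a pose.
- movel(position, v=0.15, attitude=None, f_stop=None): straight line of the TCP; attitude=None keeps the orientation; v is the mean speed in m/s. With f_stop (N) it stops when the force on the tool has changed by that much, and returns True; else False.
- move_j(angles): joint-space move.
- command_gripper(opening, grasp_force=None): finger opening in m; grasp_force is the grip in N (None keeps the last); returns when the fingers have stopped.
- hold(seconds).
- inverse_kinematics(position, orientation): joint angles nearest the present ones, or None.
- camera(name): name is "scene" or "side" or "wrist"; returns a dict with "color" (384x512x3 uint8, red, green, blue), "depth" (384x512 float32, m along the optical axis (not along the pixel's ray), 0 where there is no reading), "fx", "fy", "cx", "cy" (pixels), "world_from_camera" (4x4, takes a point from camera to world coordinates); the wrist camera has in their place "T_tool_cam" (4x4, takes a point from camera to tool coordinates, whose origin is the TCP and whose axes are the flange's). Camera axes: x right, y down, z forward; pixel columns grow to the right and rows downward; lengths in m; the calibration is good to about 2 mm. The wrist camera is an equidistant fisheye: a pixel r from the principal point sees the ray r / f radians off the axis. A picture is of the moment at which its call begins: read the wrist's pose just before it.
A pose or a line that the arm cannot do raises MotionError and nothing moves.
- finish_job(): hands the job in, once; it reports no verdict.
Trained networks look in the newest picture that a camera, given by its name, has taken for a name from the list of things; names that differ only in an ending like _2 or _b are one class to them, and where a whole thing is asked for, a point or a joint stands for the part that bears it (a point fixed in the world has none). Each returns a list of dicts, best first, with "conf" (0 to 1); they miss things now and then, are a little off and sometimes report something else, mostly with a low value. They report only what shows in the picture. A call takes as long as a camera call.
- spot_in(camera, name): "rect" ([left, top, width, height] in pixels, round what is visible of it).
- regions_of(camera, name): "pixels" (384x512 bool, what is visible of it) and "rect" ([left, top, width, height] in pixels, round what is visible of it).
- place_of(camera, name): "centre" ([row, column] in pixels: a listed point, or the origin of a listed thing).
Readings, each from a call of its own:
- current_time_s(): time.
- current_joint_positions(): joint angles.
- current_joint_velocities(): joint speeds.
- current_joint_efforts(): joint torques, N m.
- current_position(): TCP position.
- current_tcp_rot(): TCP orientation.
- current_wrist_force(): force on the tool from outside, world axes, zero at the start.
- current_ft_torque(): the same for the moment, N m.
- current_opening(): finger opening in m.
Only numpy, scipy, OpenCV 4.12 (cv2) and the standard library are available. Lean on these libraries where they do the work, as an engineer would, in place of code of your own. Each camera call takes 0.05 s, during which the arm holds its last target.

## Task

Do the spring check on the mirror tilt mount beside the microscope, one corner at a time and only by pressing with the fingertips: press the round pad down until its pointer is level with the black mark on its scale, keep it there for about a second and let it rise fully; then do the same with the square pad and its own mark, and finish clear of the mount. Do not push a pointer well past its mark, pull the plate up, shift the marks, or disturb the other things on the bench.

Things in the scene. Friction and masses are not known exactly. Their poses are not given: they have to be found in the camera images.
- mount: Mirror tilt mount, fixed to the bench. Origin: underside of the base, below the plate's centre. Base 200 x 200 x 10 mm, from -80 to +120 mm in its x and y. Above it a sprung 120 x 120 x 8 mm plate with a 76 mm mirror, mid-plane at height 70 mm. Round pad over (+50, -50) mm, pointer out to +x; square pad over (-50, +50), pointer out to +y. The corner at (+50, +50) is plain: pressing it moves both pointers.
- pivot (a point): centre of the steel ball on which the plate pivots, at (-50, -50, 70) mm in the mount's frame, in the plate's fixed corner.
- tilt_round (a joint): tilt of the plate at the round-pad corner, rad: 0 at rest, grows as the round pad is pressed (its pad sinks 100 mm x sin, its pointer tip 158 mm x sin). Stop at 0.26. Spring: 4 N m/rad, so about 7 N at the pad for 0.17 rad; springs back to 0 when let go.
- tilt_square (a joint): the same for the square-pad corner; the two tilts are independent when each pad is pressed at its middle.
- round_pad (a point): top of the round press pad (18 mm across, dark steel, slightly domed), 82.8 mm above the bench at rest and 100 mm from the pivot; moves with the plate.
- square_pad (a point): top middle of the square press pad (16 x 16 mm, dark steel, flat), 82.8 mm above the bench at rest and 100 mm from the pivot; moves with the plate.
- round_pointer (a point): tip of the round-pad corner's pointer (4 mm thick dark steel bar), 58 mm beyond the pad and 158 mm from the pivot, height 70 mm at rest.
- square_pointer (a point): tip of the square-pad corner's pointer, 58 mm beyond the pad and 158 mm from the pivot, height 70 mm at rest.
- round_mark (a point): the mark: end of the black tab (4 mm high) on the white scale post (6 x 22 mm, 82 mm tall) beside the round-pad corner's pointer. The pointer is on the mark when its tip is at this point's height. 12 to 28 mm below the pointer at rest; z axis vertical. The tab slides up or down if pushed (3 N of friction).
- square_mark (a point): the same on the square-pad corner's scale, at its own height: the end of the tab just beyond the pointer tip.
- oil_bottle: Bystander, loose: small amber bottle with a black cap, 30 mm across, 65 mm tall. Origin: centre of its underside.
- slide_box: Bystander, loose: flat grey box with white lid for glass slides, 36 x 86 x 32 mm. Origin: centre of its underside.
- forceps: Bystander, loose: steel forceps lying flat, about 130 mm long, 4 mm thick. Origin: centre of its underside.
- specimen_jar: Bystander, loose: small clear jar with a white lid, 52 mm across, 60 mm tall. Origin: centre of its underside.
- petri_dish: Bystander, loose: flat clear dish, 94 mm across, 16 mm high. Origin: centre of its underside.
- atlas: Bystander, loose: thick blue book lying flat, 195 x 265 x 28 mm. Origin: centre of its underside.
- coverslip_box: Bystander, loose: small cardboard box, 55 x 55 x 30 mm. Origin: centre of its underside.

How it is judged:
By the outcome, as a careful person would: the job done as asked, in the order asked, and still so for the second after the job is handed in, with the robot touching nothing.
It also fails if it takes over 48 s, if anything falls off the work surface, if the arm or the gripper's body presses on something with over 40 N, if the wrist force passes 120 N, or if a joint passes its speed limit or range.

## Working session

There is one attempt and no reset: what is moved stays moved. The work goes in short steps, each a Python script; the robot and the scene stay as the last script left them, time stands still between calls to the robot, and variables do not carry over. Pictures are saved under pics/ and viewed, and the job is handed in when it is done.

```bash
mkdir -p pics; ls
python3 - <<'E'
from plant import *
import cv2,numpy as np
print(current_time_s())
for n in ["scene","side","wrist"]:
    c=camera(n); cv2.imwrite(f"pics/{n}0.png",cv2.cvtColor(c["color"],cv2.COLOR_RGB2BGR)); 
    print(n,c["fx"],c["fy"],c["cx"],c["cy"]); print(np.round(c.get("world_from_camera",c.get("T_tool_cam")),3))
    np.savez(f"{n}0.npz",**c)
    for t in ["mount","pivot","round_pad","square_pad","round_pointer","square_pointer","round_mark","square_mark"]:
        r=place_of(n,t); print(t,[(np.round(q["centre"],1),round(q["conf"],2)) for q in r[:2]])
print(current_time_s())
E
```

```text
pics
0.0
scene 412.31714411481056 412.31714411481056 256.1517634272603 192.48623837760587
[[ 0.83   0.412 -0.376  1.112]
 [ 0.558 -0.596  0.578 -0.849]
 [ 0.014 -0.689 -0.724  1.153]
 [ 0.     0.     0.     1.   ]]
mount [(array([198.4, 254.4]), 0.89)]
pivot [(array([248.8, 146. ]), 0.18)]
round_pad [(array([192.2, 253.2]), 0.55)]
square_pad [(array([167.3, 257.8]), 0.65)]
round_pointer [(array([204. , 264.7]), 0.97)]
square_pointer [(array([159.7, 264.1]), 0.96)]
round_mark []
square_mark []
side 475.26554079651373 475.26554079651373 255.46232869663984 191.16670283821452
[[ 0.816 -0.376  0.439 -0.148]
 [-0.577 -0.511  0.637 -0.923]
 [-0.015 -0.773 -0.634  1.042]
 [ 0.     0.     0.     1.   ]]
mount [(array([208.3, 253.7]), 0.88), (array([316.5, 299.3]), 0.15)]
pivot [(array([202.7, 243.1]), 0.84), (array([180.8, 284.2]), 0.28)]
round_pad [(array([192.2, 274.5]), 0.94)]
square_pad [(array([185.9, 231.2]), 0.95)]
round_pointer [(array([190.2, 288.3]), 0.81)]
square_pointer [(array([177.8, 225.3]), 0.69)]
round_mark []
square_mark [(array([203.3, 242.7]), 0.38)]
wrist 297.3186396354542 297.3186396354542 258.1853965921514 194.93464338161715
[[-0.    -0.964 -0.264  0.071]
 [ 1.    -0.    -0.001 -0.001]
 [ 0.001 -0.264  0.964 -0.157]
 [ 0.     0.     0.     1.   ]]
mount []
pivot []
round_pad []
square_pad []
round_pointer []
square_pointer []
round_mark []
square_mark []
1.35
```

View pictures.

View pics/scene0.png

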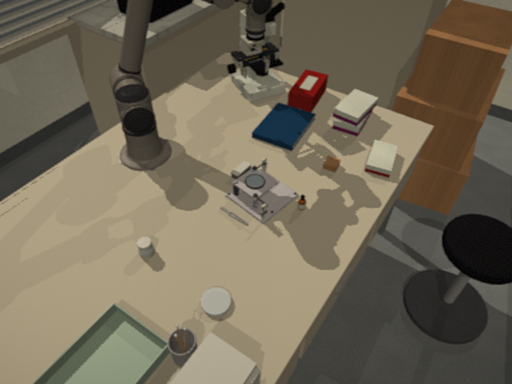

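View pics/side0.png

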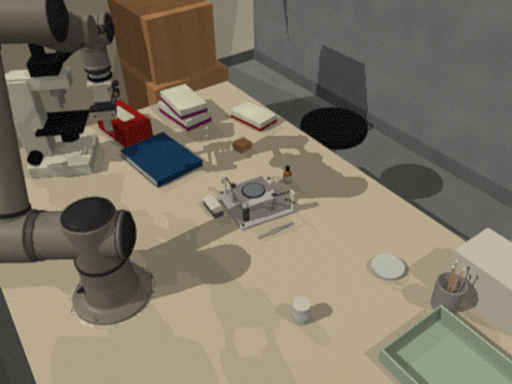

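View pics/wrist0.png

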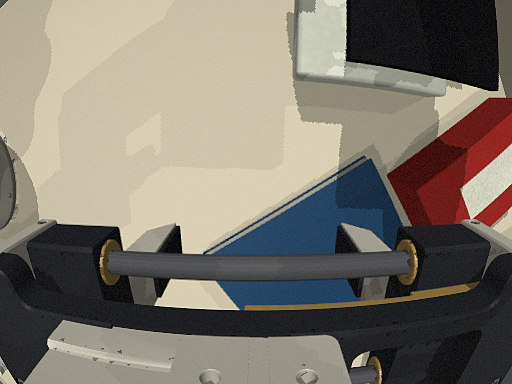

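Run:
```python
import cv2
for n,(a,b,w,h) in {"scene":(190,110,130,110),"side":(190,140,140,110)}.items():
    im=cv2.imread(f"pics/{n}0.png")[b:b+h,a:a+w]
    cv2.imwrite(f"pics/{n}0z.png",cv2.resize(im,None,fx=5.5,fy=5.4,interpolation=cv2.INTER_CUBIC))
```

```text
(no output)
```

View pics/scene0z.png

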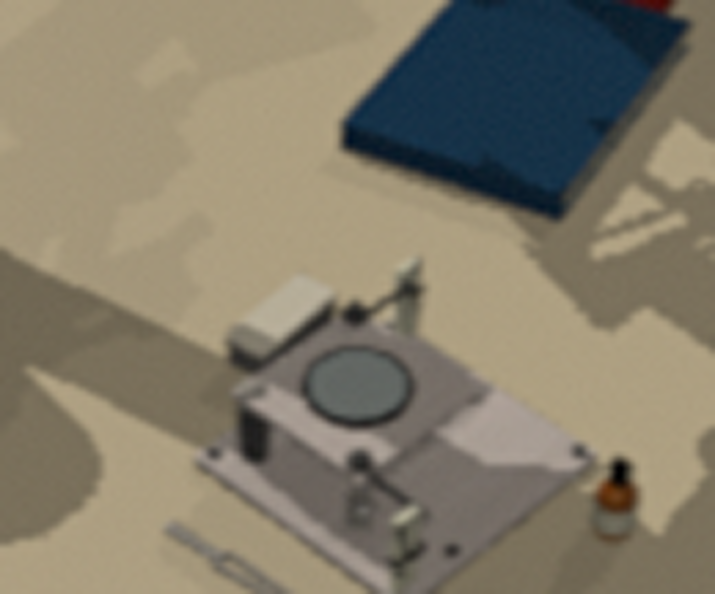

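View pics/side0z.png

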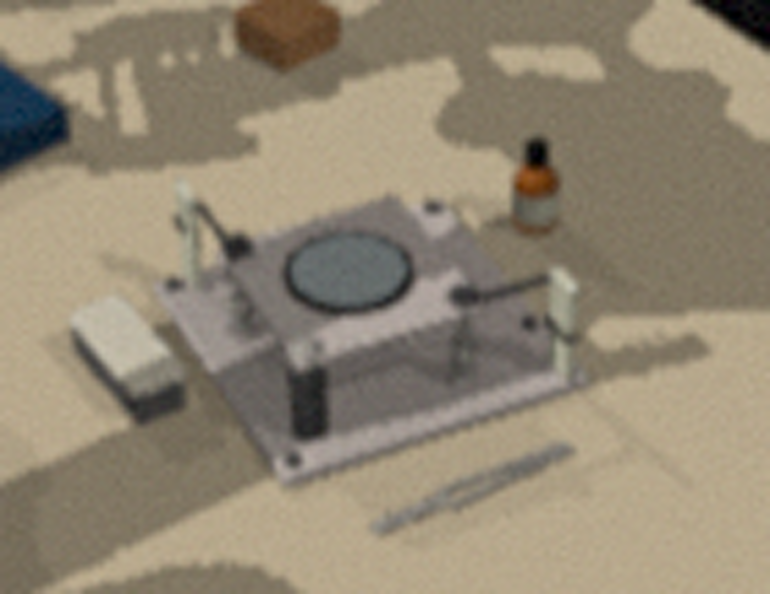

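```bash
cat > h.py <<'E'
import numpy as np,cv2
def px2w(c,r,k,z=None):
    """scene/side pixel (row,col) -> world; by depth or plane z"""
    T=c["world_from_camera"]; d=np.array([(k-c["cx"])/c["fx"],(r-c["cy"])/c["fy"],1.0])
    if z is None:
        dep=c["depth"][int(round(r)),int(round(k))]; return T[:3,:3]@(d*dep)+T[:3,3]
    v=T[:3,:3]@d; return T[:3,3]+v*(z-T[2,3])/v[2]
E
python3 - <<'E'
from h import *
c=dict(np.load("scene0.npz")); s=dict(np.load("side0.npz"))
np.set_printoptions(precision=4,suppress=True)
for n,cc,l in [("scene",c,dict(mount=(198.4,254.4,0),rp=(192.2,253.2,.083),sp=(167.3,257.8,.083),rptr=(204,264.7,.07),sptr=(159.7,264.1,.07))),
 ("side",s,dict(mount=(208.3,253.7,0),piv=(202.7,243.1,.07),rp=(192.2,274.5,.083),sp=(185.9,231.2,.083),rptr=(190.2,288.3,.07),sptr=(177.8,225.3,.07)))]:
    for k,(r,q,z) in l.items(): print(n,k,px2w(cc,r,q,z),px2w(cc,r,q))
E
```

```text
scene mount [0.5248 0.0411 0.    ] [ 0.5587 -0.0103  0.0666]
scene rp [ 0.5465 -0.0004  0.083 ] [0.5412 0.0076 0.073 ]
scene sp [0.4873 0.1178 0.083 ] [0.48   0.1292 0.0704]
scene rptr [ 0.6054 -0.0145  0.07  ] [ 0.612  -0.0254  0.084 ]
scene sptr [0.4758 0.18   0.07  ] [0.4756 0.1802 0.0698]
side mount [0.5168 0.0546 0.    ] [0.512  0.0476 0.0075]
side piv [0.4606 0.0304 0.07  ] [0.4593 0.0284 0.072 ]
side rp [0.5614 0.0009 0.083 ] [0.57   0.012  0.0714]
side sp [0.4681 0.1093 0.083 ] [0.4696 0.1118 0.0807]
side rptr [ 0.6131 -0.0049  0.07  ] [ 0.6683  0.0618 -0.0006]
side sptr [0.4841 0.1715 0.07  ] [0.4791 0.1628 0.0777]
```

Run:
```python
from h import *
from plant import *
np.set_printoptions(precision=4,suppress=True)
c=dict(np.load("scene0.npz"))
for p in [(85,265),(45,262),(60,255),(95,305),(130,285)]: print(p,px2w(c,*p))
print(current_tcp_rot(), current_position(), current_opening())
print(current_wrist_force())
for yaw in [-180,-105,-60,-15,30,75,120,165]: print(yaw,inverse_kinematics([0.5,0.05,0.3],[180,0,yaw]))
```

```text
(85, 265) [0.1701 0.6566 0.0529]
(45, 262) [0.0944 0.7381 0.204 ]
(60, 255) [0.2466 0.4505 0.3016]
(95, 305) [0.3974 0.6441 0.088 ]
(130, 285) [0.4179 0.4398 0.025 ]
[179.9916   0.0007 153.4826] [0.2344 0.4698 0.2267] 0.09184171709546753
[1.1302 0.9227 0.3386]
-180 [ -3.0347  14.4378  82.9668   0.      82.5955 -93.0347]
-105 [  -3.0347   14.4378   82.9668    0.       82.5955 -168.0347]
-60 [ -3.0347  14.4378  82.9668  -0.      82.5955 146.9653]
-15 [ -3.0347  14.4378  82.9668  -0.      82.5955 101.9653]
30 [-3.0347 14.4378 82.9668 -0.     82.5955 56.9653]
75 [-3.0347 14.4378 82.9668 -0.     82.5955 11.9653]
120 [ -3.0347  14.4378  82.9668   0.      82.5955 -33.0347]
165 [ -3.0347  14.4378  82.9668   0.      82.5955 -78.0347]
```

```bash
cat >> h.py <<'E'
from scipy.spatial.transform import Rotation as Ro
def snap(name,cam="wrist",zoom=None):
    from plant import camera,current_position,current_tcp_rot
    p=np.array(current_position()); e=np.array(current_tcp_rot())
    c=camera(cam)
    if cam=="wrist":
        T=np.eye(4); T[:3,:3]=Ro.from_euler("xyz",e,degrees=True).as_matrix(); T[:3,3]=p
        c["world_from_camera"]=T@c["T_tool_cam"]
    np.savez(name+".npz",**c)
    im=cv2.cvtColor(c["color"],cv2.COLOR_RGB2BGR)
    cv2.imwrite(f"pics/{name}.png",im)
    return c
def ray(c,r,k):
    u,v=k-c["cx"],r-c["cy"]; R=np.hypot(u,v); th=R/c["fx"]; s=np.sin(th)/max(R,1e-9)
    d=np.array([u*s,v*s,np.cos(th)]); return d
def w2w(c,r,k,z=None):
    T=c["world_from_camera"]; d=ray(c,r,k)
    if z is None:
        dep=float(c["depth"][int(round(r)),int(round(k))]); return T[:3,:3]@(d/d[2]*dep)+T[:3,3]
    v=T[:3,:3]@d; return T[:3,3]+v*(z-T[2,3])/v[2]
def proj(c,P):
    T=c["world_from_camera"]; q=T[:3,:3].T@(np.asarray(P)-T[:3,3]); th=np.arctan2(np.hypot(q[0],q[1]),q[2]); a=np.hypot(q[0],q[1])
    return np.array([c["cy"]+c["fx"]*th*q[1]/a, c["cx"]+c["fx"]*th*q[0]/a])
E
python3 - <<'E'
from h import *
from plant import *
np.set_printoptions(precision=4,suppress=True)
m=np.array([0.522,0.045]); y=31
t=m-0.03*np.array([np.cos(np.radians(y)),np.sin(np.radians(y))])
move_pose([*t,0.28],[180,0,y])
print(current_time_s())
c=snap("w1")
Z=dict(mount=0,pivot=.07,round_pad=.0828,square_pad=.0828,round_pointer=.07,square_pointer=.07,round_mark=.05,square_mark=.05)
for n,z in Z.items():
    for q in place_of("wrist",n)[:2]: print(n,q["centre"],round(q["conf"],2),w2w(c,*q["centre"],z),w2w(c,*q["centre"]))
print(current_time_s())
E
```

```text
3.2167
mount [143.3, 249.2] 0.77 [0.5143 0.0562 0.    ] [0.522  0.058  0.0789]
mount [122.5, 158.1] 0.34 [0.4729 0.1925 0.    ] [0.4831 0.177  0.0535]
pivot [201.9, 251.4] 0.6 [0.4577 0.0168 0.07  ] [0.4602 0.0181 0.0792]
round_pad [142.7, 305.0] 0.83 [0.558  0.0014 0.0828] [0.558  0.0014 0.0827]
square_pad [154.3, 190.4] 0.63 [0.4746 0.1133 0.0828] [0.4745 0.1134 0.0824]
round_pointer [107.2, 334.0] 0.69 [ 0.6158 -0.0082  0.07  ] [ 0.6272 -0.0226 -0.0012]
round_pointer [193.7, 315.1] 0.53 [ 0.5097 -0.0481  0.07  ] [ 0.5005 -0.0703 -0.0012]
square_pointer [122.2, 157.0] 0.92 [0.486  0.1738 0.07  ] [0.4829 0.1784 0.0541]
square_pointer [191.8, 316.9] 0.52 [ 0.513  -0.0488  0.07  ] [ 0.5045 -0.0712 -0.0017]
round_mark [111.7, 331.0] 0.51 [ 0.6117 -0.012   0.05  ] [ 0.6087 -0.0077  0.0713]
3.6667
```

View pics/w1.png

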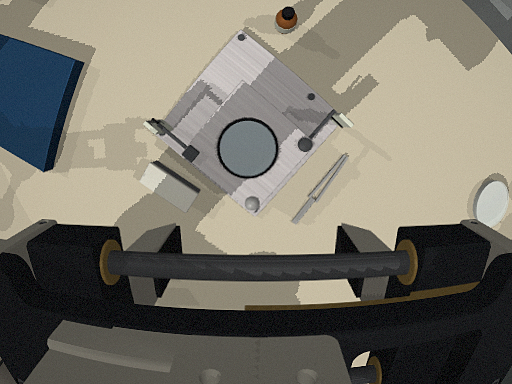

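Run:
```python
from h import *
np.set_printoptions(precision=4,suppress=True)
c=dict(np.load("w1.npz"))
im=cv2.imread("pics/w1.png")[100:220,130:370]
cv2.imwrite("pics/w1z.png",cv2.resize(im,None,fx=3.3,fy=3.3,interpolation=cv2.INTER_CUBIC))
g=cv2.cvtColor(cv2.imread("pics/w1.png"),cv2.COLOR_BGR2GRAY)
D=c["depth"]
def pts(box):
    r0,r1,k0,k1=box; out=[]
    for r in range(r0,r1):
        for k in range(k0,k1):
            if D[r,k]>0: out.append(np.r_[w2w(c,r,k),r,k,g[r,k]])
    return np.array(out)
for n,b in dict(round=(132,160,290,320),square=(140,168,176,206),piv=(190,215,238,266)).items():
    P=pts(b); s=P[(P[:,2]>.0795)&(P[:,2]<.0865)]; print(n,len(s),np.median(s,0), (s.min(0)+s.max(0))/2)
```

```text
round 115 [  0.5563  -0.0003   0.081  144.     305.      68.    ] [  0.5563  -0.0005   0.0814 144.5    305.      66.    ]
square 158 [  0.4753   0.1145   0.082  153.     190.      52.5   ] [  0.4747   0.1145   0.0818 153.     190.      79.    ]
piv 16 [  0.4581   0.0157   0.0799 204.5    252.     156.    ] [  0.459    0.0156   0.0803 204.     252.5    157.    ]
```

View pics/w1z.png

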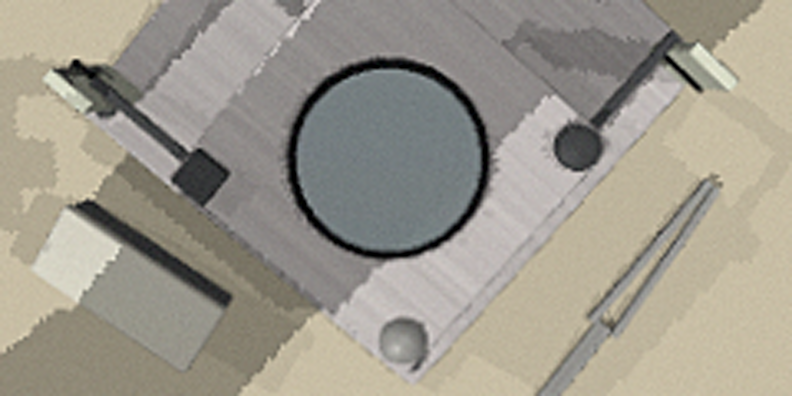

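Run:
```python
from h import *
from plant import *
np.set_printoptions(precision=3,suppress=True)
Ttc=dict(np.load("w1.npz"))["T_tool_cam"]
yaw=np.radians(-9.6); R=lambda v:np.array([np.cos(yaw)*v[0]-np.sin(yaw)*v[1],np.sin(yaw)*v[0]+np.cos(yaw)*v[1]])
ctr=np.array([.5155,.057]); rt=np.r_[ctr+R([.108,-.05]),.05]; st=np.r_[ctr+R([-.05,.108]),.05]
def pose(cam,target,up_row=0):
    z=target-cam; z/=np.linalg.norm(z)
    x=np.cross(z,[0,0,1]); x/=np.linalg.norm(x); y=np.cross(z,x)  # x right, y down
    # tilt axis so that target appears up_row px above centre: rotate about x
    Rc=np.c_[x,y,z]@Ro.from_euler("x",-up_row/297.3).as_matrix()
    T=np.eye(4);T[:3,:3]=Rc;T[:3,3]=cam
    return T@np.linalg.inv(Ttc)
for nm,tg in dict(round=rt,square=st,both=(rt+st)/2).items():
  res=[]
  for az in range(-180,180,15):
    for el in (30,40,50,60):
      for d in (.2,.26,.32):
        cam=tg+d*np.array([np.cos(np.radians(az))*np.cos(np.radians(el)),np.sin(np.radians(az))*np.cos(np.radians(el)),np.sin(np.radians(el))])
        T=pose(cam,tg,-40)
        if T[2,3]<.12: continue
        e=Ro.from_matrix(T[:3,:3]).as_euler("xyz",degrees=True)
        q=inverse_kinematics(list(T[:3,3]),list(e))
        if q is not None: res.append((el,az,d,T[:3,3].round(3).tolist()))
  res.sort(); print(nm,len(res)); [print(r) for r in res[:14]]
```

```text
round 60
(30, -165, 0.32, [0.488, -0.043, 0.121])
(30, -150, 0.32, [0.501, -0.075, 0.121])
(30, -135, 0.32, [0.522, -0.101, 0.121])
(30, -120, 0.32, [0.548, -0.122, 0.121])
(30, -105, 0.32, [0.58, -0.135, 0.121])
(30, -90, 0.32, [0.613, -0.14, 0.121])
(30, -75, 0.32, [0.647, -0.135, 0.121])
(30, 165, 0.32, [0.489, 0.024, 0.121])
(40, -165, 0.32, [0.502, -0.04, 0.142])
(40, -150, 0.32, [0.514, -0.067, 0.142])
(40, -135, 0.32, [0.532, -0.091, 0.142])
(40, -120, 0.32, [0.556, -0.11, 0.142])
(40, -105, 0.32, [0.583, -0.121, 0.142])
(40, -90, 0.32, [0.613, -0.125, 0.142])
square 79
(30, -135, 0.32, [0.392, 0.081, 0.121])
(30, -120, 0.32, [0.419, 0.06, 0.121])
(30, -105, 0.32, [0.45, 0.047, 0.121])
(30, -90, 0.32, [0.484, 0.042, 0.121])
(30, -75, 0.32, [0.517, 0.047, 0.121])
(30, -60, 0.32, [0.548, 0.059, 0.121])
(30, -45, 0.32, [0.575, 0.08, 0.121])
(30, -30, 0.32, [0.596, 0.107, 0.121])
(30, 90, 0.32, [0.485, 0.301, 0.121])
(40, -135, 0.32, [0.402, 0.091, 0.142])
(40, -120, 0.32, [0.426, 0.072, 0.142])
(40, -105, 0.32, [0.454, 0.061, 0.142])
(40, -90, 0.32, [0.484, 0.057, 0.142])
(40, -75, 0.32, [0.514, 0.06, 0.142])
both 72
(30, -150, 0.32, [0.437, 0.016, 0.121])
(30, -135, 0.32, [0.457, -0.01, 0.121])
(30, -120, 0.32, [0.484, -0.031, 0.121])
(30, -105, 0.32, [0.515, -0.044, 0.121])
(30, -90, 0.32, [0.548, -0.049, 0.121])
(30, -75, 0.32, [0.582, -0.044, 0.121])
(30, -60, 0.32, [0.613, -0.032, 0.121])
(30, 165, 0.32, [0.424, 0.115, 0.121])
(40, -150, 0.32, [0.449, 0.024, 0.142])
(40, -135, 0.32, [0.467, -0.0, 0.142])
(40, -120, 0.32, [0.491, -0.019, 0.142])
(40, -105, 0.32, [0.519, -0.03, 0.142])
(40, -90, 0.32, [0.548, -0.034, 0.142])
(40, -75, 0.32, [0.578, -0.031, 0.142])
```

```bash
cat >> h.py <<'E'
yaw=np.radians(-9.6)
R=lambda v:np.array([np.cos(yaw)*v[0]-np.sin(yaw)*v[1],np.sin(yaw)*v[0]+np.cos(yaw)*v[1]])
ctr=np.array([.5155,.057]); rt=np.r_[ctr+R([.108,-.05]),.07]; st=np.r_[ctr+R([-.05,.108]),.07]
rp=np.r_[ctr+R([.05,-.05]),.0828]; sp=np.r_[ctr+R([-.05,.05]),.0828]
Ttc=np.load("w1.npz")["T_tool_cam"]
def pose(cam,target,up_row=0):
    z=target-cam; z/=np.linalg.norm(z)
    x=np.cross(z,[0,0,1]); x/=np.linalg.norm(x); y=np.cross(z,x)
    Rc=np.c_[x,y,z]@Ro.from_euler("x",-up_row/297.3).as_matrix()
    T=np.eye(4);T[:3,:3]=Rc;T[:3,3]=cam
    T=T@np.linalg.inv(Ttc)
    return T[:3,3].tolist(),Ro.from_matrix(T[:3,:3]).as_euler("xyz",degrees=True).tolist()
def sph(tg,az,el,d):
    a,e=np.radians([az,el]); return tg+d*np.array([np.cos(a)*np.cos(e),np.sin(a)*np.cos(e),np.sin(e)])
E
python3 - <<'E'
from h import *
from plant import *
np.set_printoptions(precision=4,suppress=True)
tg=(rt+st)/2; tg[2]=.055
p,e=pose(sph(tg,-137,42,.33),tg,-50); print(p,e)
move_pose(p,e); print(current_time_s())
c=snap("w2")
for n,P in dict(rt=rt,st=st,rp=rp,sp=sp).items(): print(n,proj(c,P))
for n in ["round_pad","square_pad","round_pointer","square_pointer","round_mark","square_mark"]:
    for q in place_of("wrist",n)[:2]: print(n,q["centre"],round(q["conf"],2),w2w(c,*q["centre"]))
E
```

```text
[0.4641993256904131, 0.002438622626679432, 0.1623869618459518] [179.92223157548517, -73.04817103895847, 43.089085068989334]
5.675
rt [241.2868 360.6801]
st [224.3659 162.4382]
rp [257.0003 327.2639]
sp [243.3947 181.8369]
square_pad [242.1, 182.7] 0.91 [0.4765 0.1159 0.0826]
square_pad [317.8, 240.3] 0.19 [ 0.3954 -0.0566  0.216 ]
round_mark [257.2, 327.5] 0.65 [ 0.4281 -0.0599  0.2149]
```

View pics/w2.png

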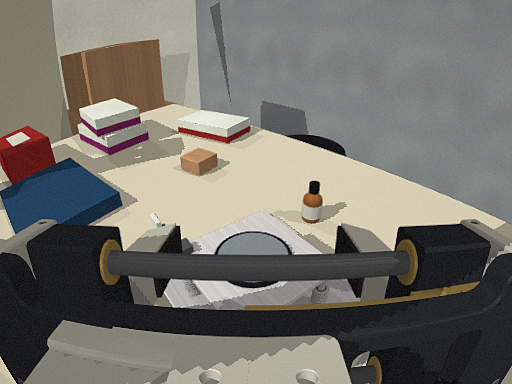

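Run:
```python
from h import *
from plant import *
np.set_printoptions(precision=4,suppress=True)
tg=(rt+st)/2; tg[2]=.055
for el,d in [(40,.30),(40,.33),(45,.30),(45,.33)]:
    p,e=pose(sph(tg,-137,el,d),tg,70); q=inverse_kinematics(p,e); print(el,d,np.round(p,3),q)
    if q is not None and p[2]>.12: break
move_pose(p,e); print(current_time_s())
c=snap("w3")
for n,P in dict(rt=rt,st=st,rp=rp,sp=sp).items(): print(n,proj(c,P))
for n in ["round_pad","square_pad","round_pointer","square_pointer","round_mark","square_mark"]:
    for q in place_of("wrist",n)[:2]: print(n,q["centre"],round(q["conf"],2),w2w(c,*q["centre"]))
im=cv2.imread("pics/w3.png")
a=[cv2.resize(im[int(r)-35:int(r)+35,int(k)-35:int(k)+35],None,fx=5.6,fy=5.6,interpolation=cv2.INTER_CUBIC) for r,k in (proj(c,rt),proj(c,st))]
cv2.imwrite("pics/w3z.png",np.hstack(a))
```

```text
40 0.3 [ 0.439 -0.021  0.095] [-50.6285  28.5372 134.1148  73.5758  54.9851 -68.715 ]
40 0.33 [ 0.422 -0.037  0.115] [-54.87    25.0202 133.8936  67.5255  57.5464 -65.0382]
45 0.3 [ 0.442 -0.018  0.108] [-46.5793  22.934  132.0854  68.7735  51.5879 -57.4069]
45 0.33 [ 0.427 -0.033  0.129] [-50.4605  19.2332 131.6564  63.0361  54.8856 -53.6032]
6.5417
rt [128.6378 361.8339]
st [109.7484 161.5935]
rp [143.784  327.6428]
sp [129.616  182.3251]
round_pad [143.9, 329.0] 0.61 [ 0.5583 -0.0012  0.0816]
square_pad [130.4, 185.0] 0.68 [0.4761 0.1126 0.0818]
round_pointer [127.5, 363.1] 0.66 [ 0.6935  0.0115 -0.0007]
square_pointer [112.8, 164.2] 0.66 [0.4826 0.1635 0.0712]
round_mark [148.6, 357.5] 0.44 [ 0.6091 -0.0152  0.0443]
square_mark [121.4, 162.5] 0.57 [0.4777 0.1644 0.0607]
```

View pics/w3.png

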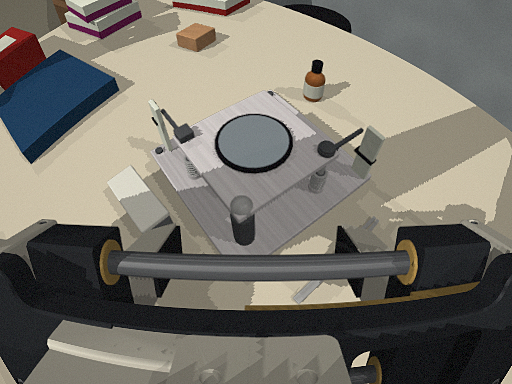

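View pics/w3z.png

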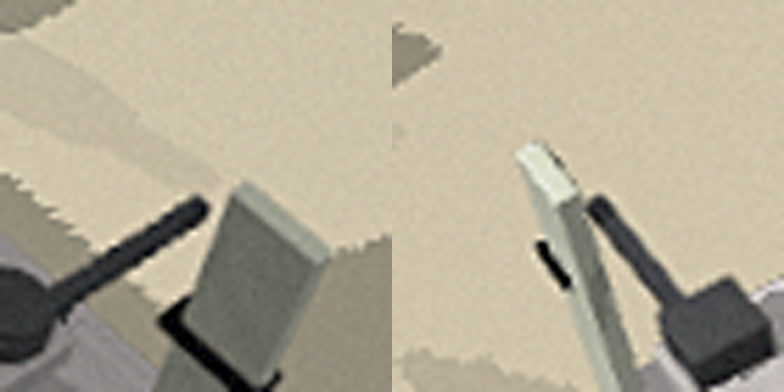

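```bash
cat >> h.py <<'E'
def tomount(P):
    d=np.asarray(P)[:2]-ctr; return np.r_[np.cos(yaw)*d[0]+np.sin(yaw)*d[1],-np.sin(yaw)*d[0]+np.cos(yaw)*d[1],P[2]]*1000
E
python3 - <<'E'
from h import *
np.set_printoptions(precision=1,suppress=True,linewidth=150)
c=dict(np.load("w3.npz")); g=cv2.cvtColor(c["color"],cv2.COLOR_RGB2GRAY)
for n,(r0,r1,k0,k1) in dict(round=(145,168,350,378),square=(112,130,148,166)).items():
    print(n)
    for r in range(r0,r1):
        for k in range(k0,k1):
            if g[r,k]<32 and c["depth"][r,k]>0: print(r,k,g[r,k],tomount(w2w(c,r,k)),end=" | ")
        print()
for n,(r,k) in dict(ptop=(127,371),rtip=(128.5,361.5),stip=(109.5,162.5),stop=(103,152)).items(): print(n,tomount(w2w(c,r,k)))
E
```

```text
round

146 359 27 [109.8 -53.6  43.4] | 
147 357 31 [105.7 -53.6  44.3] | 147 358 0 [107.1 -54.1  43.9] | 
148 356 12 [103.8 -53.7  44. ] | 148 357 0 [105.5 -54.1  43.2] | 
149 355 0 [101.8 -54.   43.9] | 149 356 0 [103.2 -54.5  43.4] | 149 357 6 [103.6 -55.5  44.1] | 
150 355 0 [101.8 -54.4  42.5] | 150 356 12 [101.8 -55.6  43.7] | 150 357 4 [102.6 -56.4  43.9] | 
151 355 16 [101.3 -55.1  41.8] | 151 356 2 [101.6 -56.1  42.5] | 151 357 3 [102.8 -56.8  42.4] | 151 358 13 [102.7 -58.   43.6] | 
152 356 22 [101.5 -56.7  41.4] | 152 357 6 [101.7 -57.7  42.3] | 152 358 8 [101.9 -58.8  43.2] | 152 359 7 [101.7 -60.1  44.6] | 
153 357 19 [101.6 -58.3  41.1] | 153 358 0 [102.3 -59.1  41.5] | 153 359 0 [101.9 -60.4  43.1] | 153 360 4 [102.1 -61.5  44. ] | 
154 358 0 [101.9 -59.8  40.6] | 154 359 12 [101.9 -60.9  41.7] | 154 360 0 [102.7 -61.7  42. ] | 154 361 21 [102.6 -62.9  43.3] | 
155 359 17 [102.2 -61.3  40.1] | 155 360 0 [101.4 -62.8  42.2] | 155 361 9 [102.6 -63.4  41.9] | 155 362 2 [102.2 -64.7  43.6] | 
156 361 1 [102.1 -64.1  41.2] | 156 362 11 [102.4 -65.1  42. ] | 156 363 1 [102.
[... 973 characters left out ...]
0.8 -78.   44.1] | 163 371 6 [103.3 -78.2  42.4] | 163 372 0 [105.6 -78.4  40.9] | 
164 369 25 [102.  -77.   40.3] | 164 370 0 [101.9 -78.1  41.6] | 



square
112 162 15 [-51.6 102.9  70.9] | 




117 152 17 [-60.3 123.9  53.6] | 
118 152 30 [-61.1 122.3  53.6] | 118 153 0 [-59.9 122.4  52.8] | 
119 153 0 [-60.8 119.9  53.4] | 
120 153 22 [-61.3 119.4  52.5] | 120 154 21 [-60.7 116.6  54.1] | 
121 154 0 [-60.9 117.3  52.1] | 121 155 25 [-60.4 114.2  54. ] | 
122 155 0 [-61.2 112.3  54.2] | 
123 156 0 [-60.7 111.1  53.1] | 
124 156 13 [-61.3 110.   52.7] | 124 157 5 [-60.1 110.4  51.5] | 





ptop [108.2 -59.3  80.5]
rtip [179.9 -14.9  -1.2]
stip [-49.3 106.5  71. ]
stop [-57.  113.7  80.9]
```

Run:
```python
from h import *
from plant import *
np.set_printoptions(precision=3,suppress=True)
tg=st.copy(); tg[2]=.055
for up in (30,60):
 for el in (25,35,45,55):
  for az in (-120,-135,-150,-165,-180,165,150,135,120,105,90):
   for d in (.18,.22,.26):
    p,e=pose(sph(tg,az,el,d),tg,up)
    if p[2]<.085: continue
    if inverse_kinematics(p,e) is not None: print(up,el,az,d,np.round(p,3)); break
```

```text
30 45 -120 0.26 [0.436 0.089 0.09 ]
30 45 -135 0.26 [0.416 0.104 0.09 ]
30 45 -180 0.26 [0.388 0.172 0.09 ]
30 45 120 0.26 [0.436 0.256 0.09 ]
30 45 105 0.26 [0.46  0.265 0.09 ]
30 45 90 0.26 [0.485 0.268 0.09 ]
30 55 -120 0.26 [0.439 0.095 0.106]
30 55 -135 0.26 [0.421 0.109 0.106]
30 55 -150 0.26 [0.407 0.128 0.106]
30 55 -165 0.26 [0.398 0.149 0.106]
30 55 -180 0.26 [0.395 0.172 0.106]
30 55 135 0.26 [0.422 0.235 0.106]
30 55 120 0.26 [0.44  0.249 0.106]
30 55 105 0.26 [0.462 0.258 0.106]
30 55 90 0.26 [0.485 0.261 0.106]
60 55 -120 0.26 [0.431 0.081 0.101]
60 55 -135 0.26 [0.409 0.098 0.101]
60 55 -150 0.26 [0.393 0.12  0.101]
60 55 -165 0.26 [0.382 0.145 0.101]
60 55 -180 0.26 [0.379 0.172 0.101]
60 55 135 0.26 [0.41  0.247 0.101]
60 55 120 0.26 [0.432 0.263 0.101]
60 55 105 0.26 [0.457 0.274 0.101]
60 55 90 0.26 [0.485 0.277 0.101]
```

Run:
```python
from h import *
from plant import *
np.set_printoptions(precision=1,suppress=True,linewidth=150)
tg=st.copy(); tg[2]=.055
p,e=pose(sph(tg,-160,55,.36),tg,30); move_pose(p,e)
p,e=pose(sph(tg,-180,45,.27),tg,30); move_pose(p,e); print(current_time_s())
c=snap("w4"); g=cv2.cvtColor(c["color"],cv2.COLOR_RGB2GRAY)
r,k=proj(c,[*st[:2],.055]); print(r,k,proj(c,rt))
for n in ["square_pointer","square_mark","round_mark"]:
    for q in place_of("wrist",n)[:2]: print(n,q["centre"],round(q["conf"],2),tomount(w2w(c,*q["centre"])))
im=cv2.imread("pics/w4.png"); r=int(r);k=int(k)
cv2.imwrite("pics/w4z.png",cv2.resize(im[r-45:r+45,k-60:k+60],None,fx=6,fy=6,interpolation=cv2.INTER_CUBIC))
```

```text
9.7083
165.0511507613475 257.5262490226282 [ 89.2 398.3]
square_pointer [152.7, 258.5] 0.66 [-60.  105.5  79.7]
square_mark [172.7, 252.3] 0.6 [-60.4 110.9  55.2]
```

View pics/w4.png

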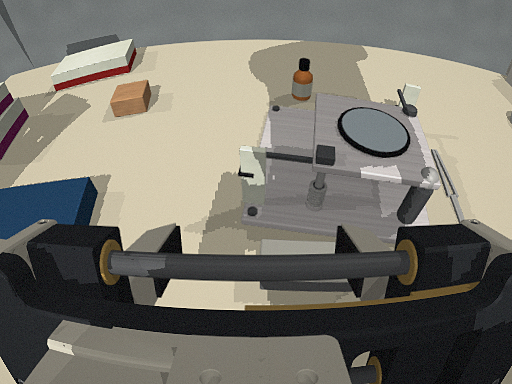

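View pics/w4z.png

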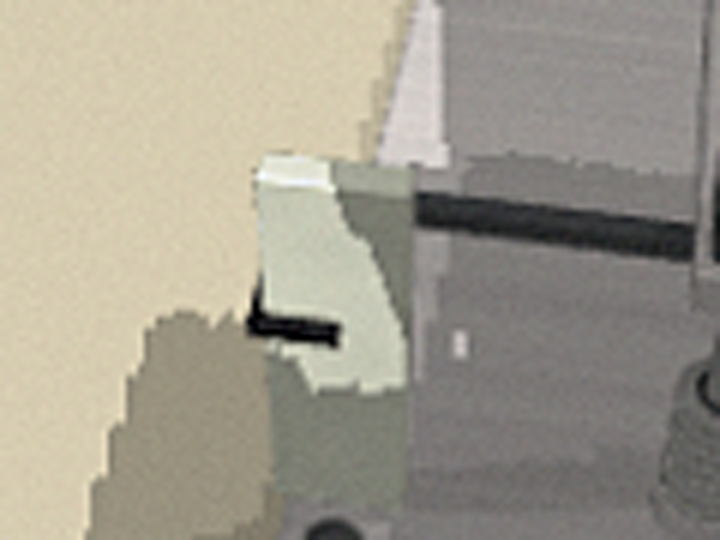

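Run:
```python
from h import *
np.set_printoptions(precision=1,suppress=True,linewidth=150)
n=np.r_[R([1,0]),0]
def plane(c,r,k,xm):
    T=c["world_from_camera"]; v=T[:3,:3]@ray(c,r,k); o=T[:3,3]; P0=np.r_[ctr+R([xm,0])[:2],0]
    return tomount(o+v*(n@(P0-o))/(n@v))
c=dict(np.load("w4.npz")); g=cv2.cvtColor(c["color"],cv2.COLOR_RGB2GRAY)
print(g[165:182,240:262]); print("z by depth")
for k in (244,247,249,251,253):
  print(k,[ (r,g[r,k],tomount(w2w(c,r,k))) for r in range(170,178) if g[r,k]<60])
# zoomed picture edge rows at 6x, origin row 120,col 197
for nm,(x,y) in dict(tabtop=(300,317),tabbot=(300,342),tabtopR=(335,324),tabbotR=(335,348),posttop=(300,185),stip=(415,210)).items():
    r,k=(y-2.5)/6+120,(x-2.5)/6+197; print(nm,r,k,plane(c,r,k,-61),plane(c,r,k,-60))
c=dict(np.load("w3.npz")); g=cv2.cvtColor(c["color"],cv2.COLOR_RGB2GRAY)
print("round"); print(g[148:168,350:376])
D=[]
for r in range(150,164):
  for k in range(354,371):
    if g[r,k]<24: D.append(plane(c,r,k,102))
D=np.array(D); D=D[D[:,1]>-77.5]; print(len(D),D.mean(0),D.min(0),D.max(0))
```

```text
[[155 208 203 200 199 202 201 197 200 200 200 196 198 195 198 196 199 196 198 194 150 115]
 [119 209 204 202 200 207 204 202 203 197 201 200 198 200 199 199 199 194 202 212 185 115]
 [107 210 200 203 205 204 202 203 202 201 200 202 200 201 199 202 201 199 204 207 185 112]
 [ 84 211 203 201 202 203 204 200 201 197 201 203 204 198 201 198 202 197 202 202 199 151]
 [ 90 212 202 204 205 201 202 199 202 205 202 201 200 201 201 199 193 202 196 200 205 185]
 [100 220 213 207 210 203 204 201 198 202 199 197 198 200 200 198 199 198 198 198 200 183]
 [ 81 176 196 196 216 215 211 214 214 210 204 205 201 199 196 197 200 200 195 198 197 199]
 [  3  67 120 130 157 156 163 163 176 175 189 194 212 209 202 199 198 201 198 199 198 207]
 [ 28  24  29  21  16  22  38  36  73  82 114 123 149 167 209 198 200 194 201 196 197 200]
 [ 38  33  32  35  22  32  30  14  27  28  31  24   6  77 179 199 200 202 196 195 199 198]
 [  0   0   0   1   1   2   1  20  28  40  30  31  15  94 184 196 195 198 197 196 200 198]
 [109  96 127 114  61  19  10   0   0   0   4   1   6 122 213 199 193 194 195 198 198 199]
 [156 16
[... 3297 characters left out ...]
 103 102 107 106 105 108  73   0   5   2  10  40  46   7  60 133]
 [135 140 143  97 102 106 108 108 105 105 106 102 108 105 102 108 113  80   9   0   0   6   0  92 133 149]
 [141 143 128 106 106 106 108 107 107 107 104 106 104 104 102 105 106 111  97  25   0  39 121 150 151 140]
 [123 136 109 105 107 102 106 109 107 107 104 111 107 107 108 103 104 107 108  98  42 101 144 149 142 140]
 [112 119 111 101 104 111 107 110 112 108 109 108 108 111 102 102 107 100 105 113 128 140 141 140 141 139]
 [116 102  99 110 109 106 103 104 109 106 107 106 105 106 107 106 102 102  99 111 126 139 142 145 140 140]]
52 [ 102000.    42662.1 -116481. ] [ 102000.    37198.  -117477.1] [ 102000.    48187.8 -115473.8]
```

Run:
```python
from h import *
np.set_printoptions(precision=1,suppress=True,linewidth=150)
n=np.r_[R([1,0]),0]
def plane(c,r,k,xm):
    T=c["world_from_camera"]; v=T[:3,:3]@ray(c,r,k); o=T[:3,3]; P0=np.r_[ctr+R([xm/1000,0])[:2],0]
    return tomount(o+v*(n@(P0-o))/(n@v))
c=dict(np.load("w4.npz")); g=cv2.cvtColor(c["color"],cv2.COLOR_RGB2GRAY)
for nm,(x,y) in dict(tabtop=(300,317),tabbot=(300,342),tabtopR=(335,324),tabbotR=(335,348),posttop=(300,185),stip=(415,210)).items():
    r,k=(y-2.5)/6+120,(x-2.5)/6+197; print(nm,plane(c,r,k,-61),plane(c,r,k,-60))
c=dict(np.load("w3.npz")); g=cv2.cvtColor(c["color"],cv2.COLOR_RGB2GRAY)
D=[];E=[]
for r in range(150,164):
  for k in range(354,371):
    if g[r,k]<50: D.append(plane(c,r,k,102)); E.append(tomount(w2w(c,r,k)))
for D in (D,E):
    D=np.array(D); D=D[(D[:,1]>-77)&(D[:,1]<-56)]; print(len(D),D.mean(0),D.min(0),D.max(0))
```

```text
tabtop [-61.  116.   55.3] [-60.  116.2  54.2]
tabbot [-61.  116.1  49.9] [-60.  116.3  48.8]
tabtopR [-61.  110.7  54.7] [-60.  110.9  53.6]
tabbotR [-61.  110.8  49.5] [-60.  111.   48.4]
posttop [-61.  115.2  81.7] [-60.  115.4  80.8]
stip [-61.   99.3  79.5] [-60.   99.4  78.5]
54 [102.  -66.2  42.6] [102.  -76.5  39.9] [102.  -56.4  45.7]
54 [102.3 -66.1  42.2] [101.  -76.4  36.8] [104.8 -56.1  44.7]
```

Run:
```python
from h import *
from plant import *
np.set_printoptions(precision=4,suppress=True)
p=np.array(current_position()); print(p)
movel([p[0]-.0,p[1],p[2]+.10],v=.2)
command_gripper(0.0); print(current_opening())
move_pose([*rp[:2],.13],[180,0,-9.6]); 
movel([*rp[:2],.10],v=.1)
print(current_time_s(),current_position(),current_tcp_rot())
c=snap("r0"); hold(.1)
print([np.round(current_wrist_force(),2) for _ in range(4)])
print(proj(c,rp),proj(c,rt))
```

```text
[0.3809 0.1723 0.0975]Traceback (most recent call last):
  File "<stdin>", line 5, in <module>
plant.MotionError: the arm cannot follow that straight line within its joint ranges
```

Run:
```python
from h import *
from plant import *
np.set_printoptions(precision=4,suppress=True)
tg=st.copy(); tg[2]=.055
p,e=pose(sph(tg,-160,55,.36),tg,30); move_pose(p,e)
command_gripper(0.0); print(current_opening())
move_pose([*rp[:2],.15],[180,0,-9.6]); 
movel([*rp[:2],.10],v=.1)
print(current_time_s(),current_position(),current_tcp_rot())
c=snap("r0"); hold(.1)
print([np.round(current_wrist_force(),2) for _ in range(4)])
print(proj(c,rp),proj(c,rt))
```

```text
0.0007345009938123112
15.6167 [ 0.5567 -0.0006  0.1004] [-179.9951   -0.0384   -9.5954]
[array([ 0.14,  0.62, -0.24]), array([ 0.14,  0.62, -0.24]), array([ 0.14,  0.62, -0.24]), array([ 0.14,  0.62, -0.24])]
[230.2071 256.8983] [136.1798 256.8413]
```

View pics/r0.png

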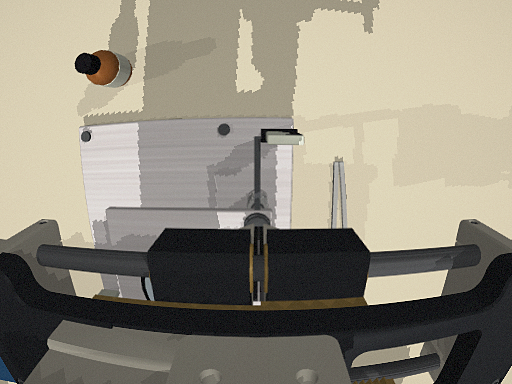

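```bash
cat >> h.py <<'E'
def bar(c,tip,padp,show=False):
    """pointer's top height along the bar from the depth image; returns radial mm from pivot, z mm"""
    piv=ctr+R([-.05,-.05]); u=(tip[:2]-padp[:2])/np.linalg.norm(tip[:2]-padp[:2]); g=cv2.cvtColor(c["color"],cv2.COLOR_RGB2GRAY)
    out=[]
    for r in range(100,215):
        for k in range(235,280):
            if c["depth"][r,k]<=0: continue
            P=w2w(c,r,k); d=P[:2]-piv; a=d@u*1000; b=(u[0]*d[1]-u[1]*d[0])*1000
            if 120<a<164 and abs(b)<6 and 25<P[2]*1000<80 and g[r,k]<90: out.append((a,b,P[2]*1000,r,k,g[r,k]))
    return np.array(out)
E
python3 - <<'E'
from h import *
np.set_printoptions(precision=1,suppress=True,linewidth=150)
c=dict(np.load("r0.npz")); g=cv2.cvtColor(c["color"],cv2.COLOR_RGB2GRAY)
B=bar(c,rt,rp); 
for a in range(120,164,4):
    s=B[(B[:,0]>=a)&(B[:,0]<a+4)]; print(a,len(s),np.median(s,0) if len(s) else "", s[:,1].min() if len(s) else "",s[:,1].max() if len(s) else "")
print(g[124:142,254:272])
for r,k in [(129,270),(129,265),(132,263),(135,263),(130,280),(130,290),(129,297),(138,290)]: print(r,k,g[r,k],tomount(w2w(c,r,k)))
im=cv2.imread("pics/r0.png")[115:215,220:320]; cv2.imwrite("pics/r0z.png",cv2.resize(im,None,fx=6,fy=6,interpolation=cv2.INTER_CUBIC))
E
```

```text
120 33 [121.9  -0.1  71.4 192.  257.   73. ] -2.0086981255303393 1.2446145959283672
124 30 [126.   -0.1  71.3 186.  257.   56. ] -1.361379934846585 1.231582538821413
128 31 [129.9  -0.1  71.2 180.  257.   56. ] -1.3625491625611184 1.218871168687803
132 30 [134.   -0.1  71.6 174.  257.   57. ] -1.3590610423539242 1.202551334393235
136 31 [137.9  -0.1  71.3 168.  257.   57. ] -1.3558272989952873 1.198040618180858
140 30 [142.   -0.1  71.2 161.5 257.   55. ] -1.358158175518636 1.1794944855900886
144 33 [146.2  -0.1  71.3 155.  257.   59. ] -1.9828330292582068 1.1754289647161151
148 40 [150.4  -0.1  71.4 148.5 257.   59. ] -5.769896147896109 1.1744198056874051
152 60 [154.1  -1.7  70.7 141.  259.5  44. ] -5.768843980350668 1.1622206186996906
156 51 [157.6  -2.9  44.5 136.  261.   34. ] -5.770871525478057 1.1503398326298055
160 10 [161.   -4.3  43.9 129.5 263.   13. ] -5.743758769908354 -2.8640416365122747
[[158 158 159 156 160 160 156 160 159 159 158 162 158 157 163 159 159 155]
 [161 158 159 161 157 163 160 163 162 160 159 159 162 162 162 160 158 163]
 [159 162 153 163 162 162 159 160 1
[... 712 characters left out ...]
1]
 [127  90  91  90  85  86  80  36  11  12   8  40  90 129 166 183 183 182]
 [ 91  52  54  57  58  60  59  38  17  13  18  39  85 133 169 179 179 177]
 [ 83  50  61  59  63  69  62  37  13  19   5  38  91 133 172 177 178 177]
 [ 87  55  59  60  46  52  41   4   6  13   0  32  80 133 167 182 176 177]
 [ 85  52  61  59  49  53  41  13  15  25  16  19  79 135 166 179 175 174]
 [ 91  51  60  57  51  44  42   0   1   9   5   9  27 112 169 174 176 174]]
129 270 3 [111.4 -59.2  45.6]
129 265 2 [111.4 -55.7  44.7]
132 263 26 [109.1 -54.3  42.5]
135 263 16 [106.9 -54.3  42.4]
130 280 3 [110.7 -66.4  44.7]
130 290 20 [110.8 -73.8  43.2]
129 297 131 [111.6 -78.7  44. ]
138 290 182 [107.8 -69.8  80.7]
```

View pics/r0z.png

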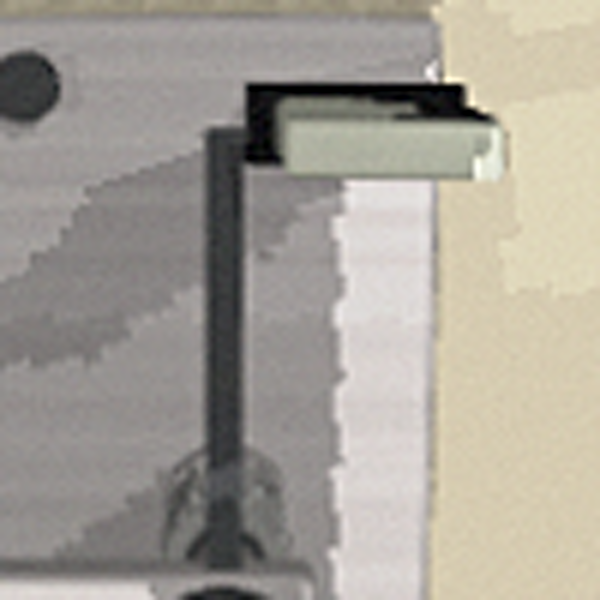

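```bash
cat >> h.py <<'E'
def tabtop(c,tip,kind,show=False):
    """median height of the collar's black top, depth image"""
    g=cv2.cvtColor(c["color"],cv2.COLOR_RGB2GRAY); z=[]
    for r in range(90,185):
        for k in range(180,330):
            if g[r,k]<34 and c["depth"][r,k]>0:
                P=tomount(w2w(c,r,k))
                if kind=="round" and 99<P[0]<113.5 and -79<P[1]<-53 and 30<P[2]<64: z.append(P)
                if kind=="square" and -63<P[0]<-51 and 98<P[1]<127 and 30<P[2]<64: z.append(P)
    return np.array(z)
def report(c,kind):
    tip,pd=(rt,rp) if kind=="round" else (st,sp)
    B=bar(c,tip,pd); B=B[(abs(B[:,1])<1.3)&(B[:,5]>35)&(B[:,0]<157)]
    if len(B)<10: print("few bar points",len(B)); return None
    # robust line fit
    m=np.ones(len(B),bool)
    for _ in range(4):
        q=np.polyfit(B[m,0],B[m,2],1); m=abs(np.polyval(q,B[:,0])-B[:,2])<1.2
    zt=np.polyval(q,158); t=tabtop(c,tip,kind)
    print(kind,"n",m.sum(),"tip top z %.2f slope %.4f"%(zt,q[0]),"tab n",len(t),"pct z",np.percentile(t[:,2],[10,50,90]) if len(t) else "")
    return zt,q[0]
E
python3 - <<'E'
from h import *
from plant import *
np.set_printoptions(precision=2,suppress=True)
report(dict(np.load("r0.npz")),"round")
movel([*rp[:2],.086],v=.1)
f0=np.array(current_wrist_force())
s=movel([*rp[:2],.0728],v=.03)
print(current_time_s(),s,current_position()); hold(.15)
print(np.array(current_wrist_force())-f0,np.array(current_position())*1000)
c=snap("r1"); report(c,"round")
E
```

```text
round n 215 tip top z 71.25 slope -0.0031 tab n 130 pct z [43.09 43.92 45.07]
16.65 False [ 0.56 -0.    0.07]
[ 2.66 -0.23  3.43] [556.78  -0.7   73.09]
round n 237 tip top z 57.60 slope -0.0814 tab n 184 pct z [42.96 43.87 49.27]
```

Run:
```python
from h import *
from plant import *
np.set_printoptions(precision=2,suppress=True)
movel([*rp[:2],.0655],v=.03)
hold(.1)
print(np.array(current_wrist_force()),np.array(current_position())*1000)
c=snap("r2"); report(c,"round"); print(current_time_s())
```

```text
[ 1.72 -1.02  6.01] [556.7   -0.67  65.83]
round n 233 tip top z 46.77 slope -0.1535 tab n 180 pct z [43.08 44.11 46.  ]
17.3917
```

Run:
```python
from h import *
from plant import *
np.set_printoptions(precision=1,suppress=True,linewidth=150)
s=snap("s2","side")
im=cv2.imread("pics/s2.png")[150:230,250:330]; cv2.imwrite("pics/s2z.png",cv2.resize(im,None,fx=7,fy=7,interpolation=cv2.INTER_CUBIC))
im=cv2.imread("pics/r2.png")[95:215,210:330]; cv2.imwrite("pics/r2z.png",cv2.resize(im,None,fx=5,fy=5,interpolation=cv2.INTER_CUBIC))
c=dict(np.load("r2.npz")); print(proj(c,rt),proj(c,rp))
B=bar(c,rt,rp); B=B[abs(B[:,1])<1.3]
for a in range(116,164,4):
    q=B[(B[:,0]>=a)&(B[:,0]<a+4)]; print(a,len(q),np.median(q,0) if len(q) else "")
t=tabtop(c,rt,"round")
for x in range(100,114,2):
    q=t[(t[:,0]>=x)&(t[:,0]<x+2)]
    if len(q): print(x,len(q),np.percentile(q[:,2],[10,50,90]),q[:,1].min(),q[:,1].max())
```

```text
[140.9 256.5] [254.9 256.6]
116 0 
120 28 [122.1   0.2  52.4 199.  256.5  61. ]
124 27 [125.9  -0.1  51.7 192.  257.   62. ]
128 27 [130.   -0.1  50.8 185.  257.   62. ]
132 26 [133.9   0.1  50.7 178.5 256.5  62.5]
136 27 [137.7   0.4  49.8 172.  256.   59. ]
140 28 [141.8   0.1  49.1 165.  256.5  54.5]
144 28 [146.1   0.1  48.9 158.  256.5  54. ]
148 28 [150.    0.1  47.9 151.  256.5  54.5]
152 26 [154.2  -0.2  47.1 144.  257.   56. ]
156 2 [156.1   0.7  48.4 141.  255.5  57.5]
160 0 
102 17 [43.  44.1 44.7] -56.186171882640224 -53.14187746065635
104 15 [43.1 44.  44.5] -55.56784045689137 -53.1626516221419
106 15 [43.3 44.  44.7] -55.60347708407027 -53.15895481783084
108 22 [43.1 43.9 44.7] -74.54296248679677 -53.14944376600099
110 111 [43.1 44.2 53.7] -78.09645291503568 -53.15008898768611
```

View pics/r2z.png

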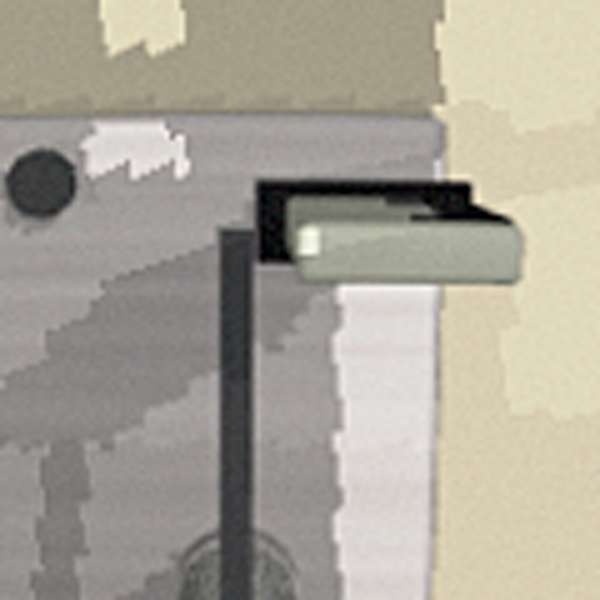

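View pics/s2z.png

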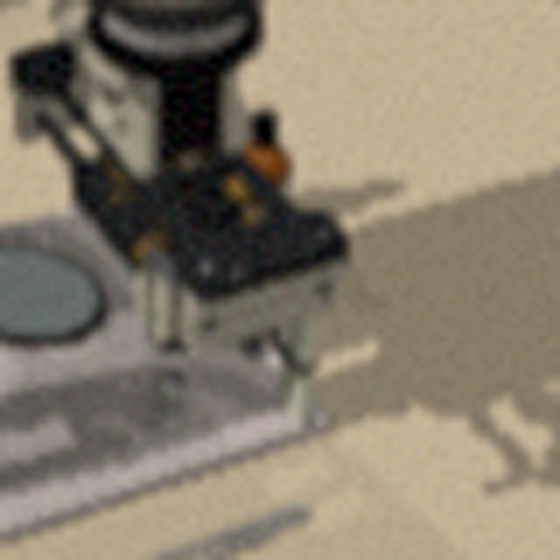

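Run:
```python
from h import *
from plant import *
np.set_printoptions(precision=2,suppress=True)
movel([*rp[:2],.0638],v=.02)
print(current_time_s(),np.array(current_wrist_force()),np.array(current_position())*1000)
c=snap("r3"); report(c,"round")
print(current_time_s())
```

```text
17.6917 [ 2.11 -0.33  6.44] [556.61  -0.65  64.14]
round n 233 tip top z 44.18 slope -0.1685 tab n 183 pct z [43.2  44.   45.39]
17.7417
```

Run:
```python
from h import *
from plant import *
np.set_printoptions(precision=2,suppress=True)
hold(.95)
print(current_wrist_force(),np.array(current_position())*1000)
c=snap("r4"); report(c,"round"); print(current_time_s())
hold(.1)
movel([*rp[:2],.10],v=.06)
print(current_time_s()); hold(.2)
c=snap("r5"); report(c,"round"); print(current_wrist_force())
```

```text
[ 1.22 -0.88  6.71] [556.61  -0.66  64.21]
round n 229 tip top z 44.37 slope -0.1701 tab n 182 pct z [43.29 44.01 45.54]
18.7417
19.5917
round n 224 tip top z 71.40 slope 0.0080 tab n 122 pct z [43.07 43.88 45.14]
[-0.26  1.04  0.03]
```

Run:
```python
from h import *
from plant import *
np.set_printoptions(precision=2,suppress=True)
movel([*rp[:2],.14],v=.15)
move_pose([*sp[:2],.14],[180,0,80.4])
movel([*sp[:2],.10],v=.1)
hold(.1)
c=snap("q0"); report(c,"square"); print(current_time_s(),proj(c,sp),proj(c,st),current_position())
t=tabtop(c,st,"square"); print(t[::6])
im=cv2.imread("pics/q0.png")[95:215,190:310]; cv2.imwrite("pics/q0z.png",cv2.resize(im,None,fx=5,fy=5,interpolation=cv2.INTER_CUBIC))
```

```text
square n 211 tip top z 71.57 slope 0.0094 tab n 56 pct z [53.18 54.26 55.34]
22.1833 [228.83 257.55] [134.8  257.46] [0.48 0.11 0.1 ]
[[-61.17 123.35  54.02]
 [-57.13 123.33  53.02]
 [-53.03 123.29  53.94]
 [-52.35 122.6   54.26]
 [-52.36 121.23  53.8 ]
 [-52.36 119.17  54.37]
 [-52.38 117.09  52.77]
 [-52.37 115.05  53.91]
 [-52.37 113.03  54.92]
 [-53.07 110.92  53.69]]
```

View pics/q0.png

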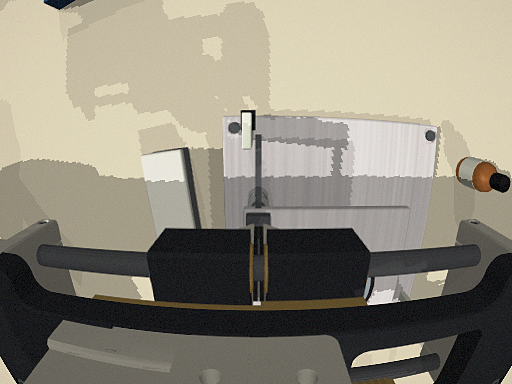

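View pics/q0z.png

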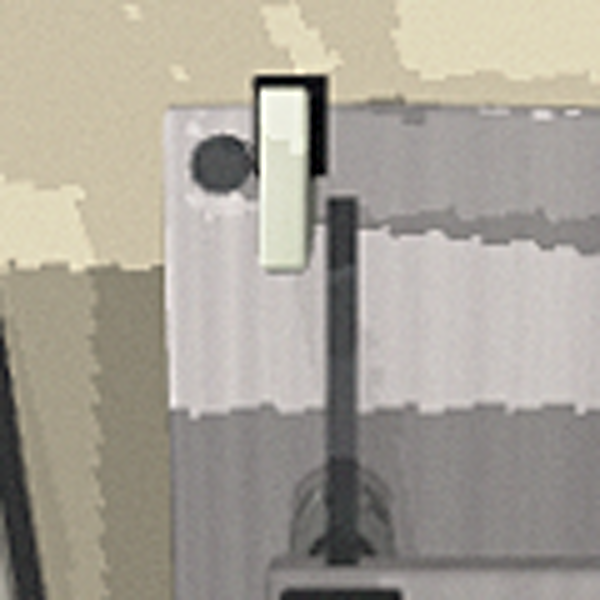

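Run:
```python
from h import *
from plant import *
np.set_printoptions(precision=2,suppress=True)
movel([*sp[:2],.086],v=.1)
f0=np.array(current_wrist_force())
movel([*sp[:2],.0725],v=.03)
hold(.1)
print(np.array(current_wrist_force())-f0,np.array(current_position())*1000)
c=snap("q1"); report(c,"square"); print(current_time_s())
```

```text
[1.72 4.08 3.64] [474.89 114.79  72.79]
square n 286 tip top z 56.31 slope -0.0894 tab n 87 pct z [53.3  54.36 55.43]
23.225
```

Run:
```python
from h import *
from plant import *
np.set_printoptions(precision=2,suppress=True)
movel([*sp[:2],.0713],v=.02)
print(current_wrist_force(),np.array(current_position())*1000)
c=snap("q2"); report(c,"square"); print(current_time_s())
t=tabtop(c,st,"square"); print(np.median(t[abs(t[:,2]-54)<2.5][:,2]))
im=cv2.imread("pics/q2.png")[95:215,190:310]; cv2.imwrite("pics/q2z.png",cv2.resize(im,None,fx=5,fy=5,interpolation=cv2.INTER_CUBIC))
```

```text
[1.07 4.36 4.08] [474.76 114.72  71.42]
square n 274 tip top z 53.93 slope -0.1159 tab n 74 pct z [53.43 54.36 55.12]
23.525
54.35722151104193
```

Run:
```python
from h import *
from plant import *
np.set_printoptions(precision=2,suppress=True)
hold(.95)
print(current_wrist_force(),np.array(current_position())*1000)
c=snap("q3"); report(c,"square"); print(current_time_s())
hold(.1)
movel([*sp[:2],.10],v=.06); hold(.2)
c=snap("q4"); report(c,"square")
movel([*sp[:2],.16],v=.15)
ctr2=ctr-0.03*np.array([np.cos(np.radians(35)),np.sin(np.radians(35))])
move_pose([*ctr2,.28],[180,0,35]); hold(.3)
c=snap("e1"); print(current_time_s(),current_wrist_force())
snap("e1s","side")
```

```text
[2.39 3.13 4.61] [474.57 114.62  71.32]
square n 234 tip top z 53.79 slope -0.1104 tab n 79 pct z [53.27 54.33 59.77]
24.525
square n 253 tip top z 71.32 slope 0.0008 tab n 67 pct z [53.42 54.16 55.01]
27.0583 [ 0.47 -0.33  0.24]
```

View pics/e1.png

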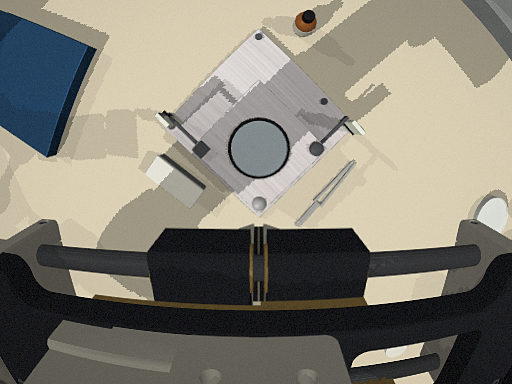

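The view from above shows the mount at rest: round pad near (148, 316), square pad near (149, 201). The slide box, forceps, bottle and atlas are where they were, and the gripper is well clear.

Run:
```python
from plant import *
finish_job(); print(current_time_s())
```

```text
the job is handed in; nothing more can be done
the job is handed in; nothing more can be done
```

I did the spring check on both corners in the order asked, pressing only with closed fingertips. I handed it in at about 27 s with the gripper well clear above the mount. The hand-in gave no verdict.

| | Pressed pointer vs its mark (camera depth) | Held for | After letting go |
|---|---|---|---|
| Round pad | about 0.1–0.4 mm above | about 1.1 s | 71.4 mm (71.3 mm before) |
| Square pad | about 0.4–0.5 mm past | about 1.1 s | 71.3 mm (71.6 mm before) |

- **Heights:** These are for the pointer's top face. The depth camera reads about 1 mm low overall, so I compared each pointer with its tab in the same picture.
- **Marks:** Neither tab moved; both read the same within about 0.2 mm before and after.
- **Bench:** The final top view shows the slide box, forceps, bottle and atlas where they were. The jar, petri dish and coverslip box were not all in that view. I saved a last side picture but did not look at it, so those three are unchecked.
- **Disagreement:** The arm's own height reading put the round pad about 1 mm lower than the camera and wrist force suggested. I went by the camera.
- **Stops on the way:** I paused briefly short of each mark to measure before the final small press.

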